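# Set the air valve by feel and flip its tally

## Robot

A 6-joint arm with a two-finger parallel gripper is mounted at the origin on the work surface. World frame = base frame: x ahead of the robot, y to its left, z up, the work surface at z = 0. Lengths are in mm, angles in rad, forces in N, time in s.
With the tool pointing down it reaches from about 225 to 725 mm from the base axis. Payload 3.1 kg.
Tool frame: the origin (TCP) lies at the very end of the fingers, on their centre line; the grasp point (between the pads) lies 19 mm behind it; z points along the fingers, y is the line along which they close (so a half turn about z gives the same grasp; the last joint's range is limited). The gripper opens to 85 mm and grips with 20 to 120 N. Pads are 22 mm wide; open, the fingers measure 114 mm over their backs; the gripper's body (76 mm by 85 mm) begins 54 mm behind the grasp point. The pads swing forward as they close: fully open they stand 13 mm farther back than shut.
Start: joints at [-1.347, 0.048, 0.099, 1.622, 0, 1.443], TCP at [180.893, -492.844, 231.312] pointing down, gripper open.
Joint ranges: [-2.91, 2.91], [-0.99, 1.94], [-1.21, 1.42], [-2.12, 2.29], [-1.49, 1.47], [-3.14, 3.14]. Speed limits (rad/s): [2.79, 2.79, 3.14, 3.14, 3.14, 3.14].

## Interface

Orientations are given as a unit quaternion [w, x, y, z].
In Python, from rig import readout, snapshot, robot, nets gives the robot as it stands. The module is installed in compiled form; this text tells all that it offers.
- The arm moves only by the tool arm_command, never from a script. Its arguments are lists of equal length, an entry for each row: "translation": the shift along the tool's x, y, z in mm, a list of three; "angular": the turn, a rotation vector about the tool's x, y, z in units of 6 degrees (1.0 is 6 degrees), a list of three; "grip": the opening, from 0 (shut) to 1 (fully open). A call has 1 to 8 rows; each row is the pose to reach, as a shift and turn from the pose commanded when the call began, along the tool's axes at that moment; what a row does not reach only later rows make up. A row lasts 1/12 s, in which the tool goes at most 41.7 mm and 7.16 degrees, less where a joint would pass 70% of its speed; a pose out of reach is approached as far as the arm can. A call with a gripper value outside its range is refused whole. The fingers move at their own pace and stop on an object; the grip force is fixed at half the most. Time passes only in rows, so rows that repeat a pose let the fingers close. It gives the time, the measured TCP pose, the force, the opening and the grip force at its end, in the units of the state.
- readout.observe(): the state, without advancing time (a new reading comes with each control period).
- snapshot(name): name is "scene" or "top" or "wrist"; returns a dict with "img" (400x640x3 uint8, red, green, blue), "fx", "fy", "cx", "cy" (pixels), "k1" (the pictures are not rectified: a ray, as slopes to the right and down, at radius r is drawn at 1 + k1 r^2 times it, then the intrinsics apply), "R" (3x3) and "t" (3): a world point X has camera coordinates R X + t; the wrist camera has in their place "tool_from_camera" (4x4, takes a point from camera to tool coordinates, whose origin is the TCP and whose axes are the flange's). Camera axes: x right, y down, z forward; pixel columns grow to the right and rows downward; lengths in mm; the calibration is good to about 2 mm. A picture is of the moment at which its call begins: read the wrist's pose just before it. There is no depth.
- robot.hand_in(): hands the job in; it is judged then, once.
Trained networks look in a picture, given as the dict that the camera call returned (one of the last four; its "shot" number tells which), for a name from the list of things; names that differ only in an ending like _2 or _b are one class to them, and where a whole thing is asked for, a point or a joint stands for the part that bears it (a point fixed in the world has none). Each returns a list of dicts, best first, with "p" (0 to 1); they miss things now and then, are a little off and sometimes report something else, mostly with a low value. They report only what shows in the picture. A call takes as long as a camera call. They do not tell look-alikes from the thing itself.
- nets.silhouettes(label, picture): "mask" (400x640 bool, what is visible of it).
- nets.tip_of(label, picture): "location" ([x, y, z] in mm, in the coordinates of the camera as it stood for that picture, good to about 4 mm: a listed point, or the origin of a listed thing).
The state is a dict: "time_s": time; "joint_positions": joint angles; "joint_velocities": joint speeds; "joint_efforts": joint torques, N m; "position": TCP position; "ee_rot": TCP orientation; "force": force on the tool from outside, world axes, zero at the start; "wrist_torque": the same for the moment, N m; "width": finger opening in mm; "grip_force": force on a finger pad.
Only numpy, scipy, OpenCV 4.12 (cv2) and the standard library are available. Lean on these libraries where they do the work, as an engineer would, in place of code of your own. Each camera call takes 0.05 s, during which the arm holds its last target. There are 200 camera calls.

## Task

The red lever of the air valve was refitted at a random angle on its spindle, so how it points says nothing: push it clockwise (seen from above) until you feel it come up against the shut stop, not forcing it, then push it back 60 degrees counter-clockwise from there and leave it. Then flip the hinged tally plate right over so that its green face lies upward. Leave the jar, the collar clip with the ball on it and the dumbbell handle where they are.

Things in the scene. Friction and masses are not known exactly. Their poses are not given: they have to be found in the camera images.
- valve: Brass air valve screwed to a dark steel plate 120 x 90 x 8 mm, fixed to the step. Origin: on the lever's upright axis, at step level. Pipe stubs run 60 mm each way along its x axis, top at 40 mm; the bonnet under the lever ends at 62 mm. Hidden marks inside, cam_shut and cam_set, come to the x axis when the valve is shut and 60 degrees open.
- lever: Red lever turning about the upright valve axis; clockwise shuts. Origin: on that axis, at the lever's underside, 63 mm above the step; x axis along the arm to its tip, z up. Arm 16 mm wide, 12 mm thick (65 to 77 mm above the step), ending 110 mm from the axis; the nut on its hub reaches 87 mm. It turns stiffly (0.22 N m) and stays where left.
- lever_tip (a point): End of the lever's arm, mid thickness, 110 mm from the axis, 71 mm above the step. The rigid shut stop is inside the valve and can only be felt: there the arm points somewhere between 97 and 154 degrees from the valve's x axis (towards its y axis), new each time. The lever starts 35 to 90 degrees open of it and can open 109 degrees.
- tally_base: Grey foot of the tally, 130 x 74 x 6 mm, fixed to the step, with two hinge ears. Origin: centre of its underside, straight below the hinge. The hinge runs along its y axis, 45 mm above the step (ears: 66 mm apart over their centres, 48 mm high).
- tally (a joint): Angle of the tally plate: 0 lying flat on the -x side of its foot with the red face up; 3.14 turned right over, lying flat on the +x side with the green face up. It turns freely and falls to either side from the upright.
- tally_lip (a point): Middle of the outer face of the black lip at the free edge of the tally plate (56 mm wide, 4 mm thick, middle at hinge height, reaching 52 mm from the hinge). At joint 0 the lip stands up from 43 to 71 mm above the step, 4 mm thick, with open space under the edge. A level push on it jams: lift the edge from below with a tilted finger and carry it over in an arc.
- caddy: Black plastic tilt-out caddy, 75 x 160 x 70 mm, fixed; origin: centre of its underside.
- jar: Loose glass jar with a steel lid, 64 mm across, 85 mm high; origin: centre of its underside.
- clip: Loose grey ring-shaped collar clip, 62 mm across, 22 mm high, lying flat under the ball; origin: centre of its underside.
- ball_center (a point): Centre of the loose green lacrosse ball, 63 mm across, resting in the hole of the clip.
- bar: Loose chrome dumbbell handle, 28 mm thick, 340 mm long along its y axis, lying at the far edge of the step; origin: under its middle, at step level.
There are look-alikes about, which are no part of the job. Of the things that look like the valve, the smaller one is meant.

How it is judged (in metres and radians):
On the way, in this order (a step that is already met when the one before it is completed fails the run):
1. the lever rests against the shut stop (within 4 degrees) (y of cam_shut in the frame of valve between -0.000837 and 0.000837 m and x of cam_shut in the frame of valve above 0 m), for 0.1 s.
2. the lever stands 60 degrees (within 7) open from the stop, the tally still red (y of cam_set in the frame of valve between -0.001462 and 0.001462 m and x of cam_set in the frame of valve above 0 m and value of joint tally below 1 rad), for 0.3 s.
3. the tally is turned right over (value of joint tally above 2.9 rad), for 0.2 s.
At the end, for the whole second after the job is handed in: The lever is left at rest 60 degrees counter-clockwise of its shut stop, within 7 degrees; the tally lies right over, green face up (within 14 degrees of flat); jar, clip, ball and dumbbell handle are within 20 mm of where they were (y of cam_set in the frame of valve between -0.001462 and 0.001462 m and x of cam_set in the frame of valve above 0 m and value of joint tally above 2.9 rad and angular speed of lever below 0.05 rad/s and contact force between anything else and lever below 0.2 N and distance of each of jar, clip, ball_center, bar from where it was at the start of the episode below 0.02 m); the robot touches nothing.
It fails at once if the lever is forced (pushed with more than 40 N) (contact force between anything else and lever above 40 N).
It fails at once if the jar is knocked away (moved over 20 mm) (distance of jar from where it was at the start of the episode above 0.02 m).
It fails at once if the collar clip is knocked away (moved over 20 mm) (distance of clip from where it was at the start of the episode above 0.02 m).
It fails at once if the ball is knocked away (moved over 20 mm) (distance of ball_center from where it was at the start of the episode above 0.02 m).
It fails at once if the dumbbell handle is knocked away (moved over 20 mm) (distance of bar from where it was at the start of the episode above 0.02 m).
It also fails if it takes over 69 s, if anything falls off the work surface, if the arm or the gripper's body presses on something with over 40 N, if the wrist force passes 120 N, or if a joint passes its speed limit or range.

## Working session

There is one attempt and no reset: what is moved stays moved. The work goes in short steps, Python scripts to look and compute and a tool call to move; the robot and the scene stay as the last step left them, time stands still between calls to the robot, and variables do not carry over. Pictures are saved under pics/ and viewed, at most 10 in all, crops included, and the job is handed in when it is done.

Besides the shell and the picture viewer there is one more tool, called after "Request:" as name(argument=value, ...) on one line, values as JSON. arm_command: Moves the arm, as the interface text tells. Its arguments: {"type":"object","properties":{"translation":{"type":"array"},"angular":{"type":"array"},"grip":{"type":"array"}},"required":["translation","angular","grip"]}

```bash
mkdir -p pics
cat > h.py <<'E'
import numpy as np, cv2
from scipy.spatial.transform import Rotation as Ro
from rig import readout, snapshot, robot, nets
def c2w(p,s): return np.asarray(s["R"]).T@(np.asarray(p)-np.asarray(s["t"]))
def tool():
    o=readout.observe(); q=np.array(o["ee_rot"]); return o,Ro.from_quat(q[[1,2,3,0]]).as_matrix(),np.array(o["position"])
def proj(X,s):
    c=np.asarray(s["R"])@np.asarray(X,float)+np.asarray(s["t"]); a=c[:2]/c[2]; a=a*(1+s["k1"]*(a@a)); return np.array([a[0]*s["fx"]+s["cx"],a[1]*s["fy"]+s["cy"]])
def ray(u,v,s,z):
    "world point on plane z seen at pixel"
    d=np.array([(u-s["cx"])/s["fx"],(v-s["cy"])/s["fy"]]);a=d.copy()
    for _ in range(20): a=d/(1+s["k1"]*(a@a))
    R=np.asarray(s["R"]);o=-R.T@np.asarray(s["t"]);w=R.T@np.array([a[0],a[1],1]);return o+w*(z-o[2])/w[2]
def save(n,im): cv2.imwrite("pics/"+n+".png",cv2.cvtColor(np.ascontiguousarray(im),cv2.COLOR_RGB2BGR))
E
python3 - <<'E'
from h import *
np.set_printoptions(precision=1,suppress=True)
im=[]
for n in ["scene","top"]:
    s=snapshot(n); im.append(s["img"])
    print(n,"cam at",-np.asarray(s["R"]).T@s["t"])
    for l in ["valve","lever","lever_tip","tally_base","tally_lip","caddy","jar","clip","ball_center","bar"]:
        print(l,[(c2w(r["location"],s),proj(c2w(r["location"],s),s),round(r["p"],2)) for r in nets.tip_of(l,s)][:4])
    save(n,s["img"])
print(readout.observe())
E
```

```text
scene cam at [1347.8 -196.3  716.4]
valve [(array([243.2, 279.8,  -6.1]), array([380.6, 158.4]), 0.77), (array([524.4, 199.1,   3.2]), array([392.3, 218.7]), 0.72)]
lever [(array([524.9, 200.4,  62.8]), array([394.8, 198.5]), 0.93), (array([244.5, 280.7,  90.6]), array([383. , 128.7]), 0.58)]
lever_tip [(array([427.4, 143.4,  70.4]), array([357.7, 177.4]), 0.72), (array([128.8, 389.5,  99.4]), array([402.5, 104.2]), 0.68)]
tally_base [(array([ 543.8, -139.4,    0.9]), array([252.7, 252.2]), 0.77)]
tally_lip [(array([ 540.6, -194. ,   59.1]), array([224.3, 235.7]), 0.82)]
caddy [(array([710.2, -29. ,   1.8]), array([321.2, 295.3]), 0.9), (array([ 718.1, -211.3,   -1.3]), array([230.6, 319. ]), 0.3)]
jar [(array([ 718.5, -213.7,    2.3]), array([229.2, 318.1]), 0.8)]
clip [(array([723.7, 187. ,  -0.3]), array([423.2, 278. ]), 0.92)]
ball_center [(array([722.4, 190. ,  46.9]), array([426.9, 260.7]), 0.81), (array([429.3, 143.2,  71.2]), array([357.9, 177.6]), 0.43)]
bar [(array([779.9,  22.7,   1.5]), array([357.2, 315.6]), 0.73)]
top cam at [ 467.    31.5 1079.6]
valve [(array([242.8, 
[... 576 characters left out ...]
]), 0.88)]
jar [(array([ 713.9, -212.3,    3. ]), array([411.7, 115.5]), 0.94)]
clip [(array([716.7, 187.7,  -1.4]), array([258.4, 111.7]), 0.42)]
ball_center [(array([721.2, 186.6,  48.3]), array([256.1, 105.3]), 0.8)]
bar [(array([782. ,  21.4,   2.6]), array([322.7,  87.7]), 0.66)]
{'time_s': 1.1, 'joint_positions': array([-1.3,  0. ,  0.1,  1.6,  0. ,  1.4]), 'joint_velocities': array([ 0.,  0.,  0., -0., -0.,  0.]), 'joint_efforts': array([  0. , -33.9,  32. ,   0. ,  -0. ,   0. ]), 'position': array([ 180.9, -492.8,  231.3]), 'ee_rot': array([-0. ,  1. ,  0.2,  0. ]), 'force': array([-1.1, -0.6, -0.4]), 'wrist_torque': array([0., 0., 0.]), 'grip_force': 0.0, 'width': 85.35362829257566}
```

View pictures.

Run:
```python
import cv2,numpy as np
s=cv2.imread("pics/scene.png");t=cv2.imread("pics/top.png")
a=cv2.resize(s[130:360,190:490],(800,600)); cv2.imwrite("pics/s1.png",a)
a=cv2.resize(t[60:380,130:450],(600,600),interpolation=cv2.INTER_CUBIC); cv2.imwrite("pics/t1.png",a)
```

```text
(no output)
```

View pics/s1.png

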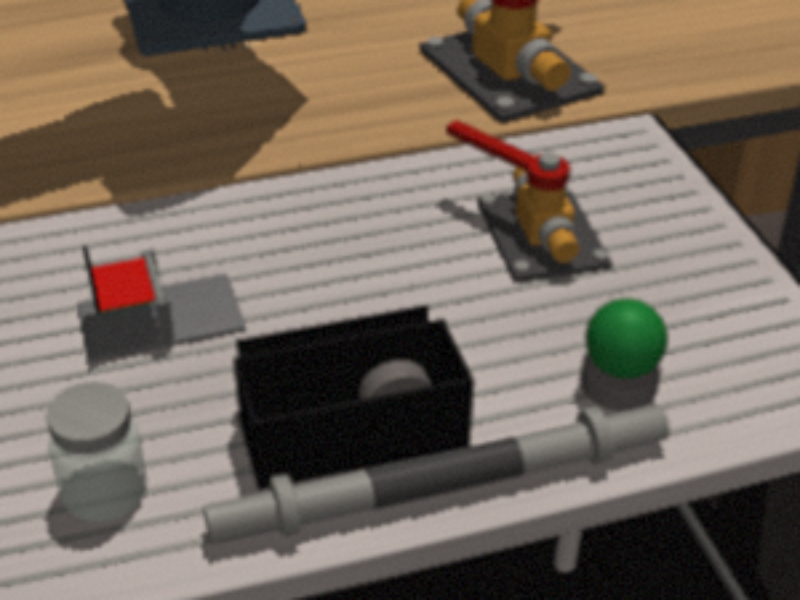

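View pics/t1.png

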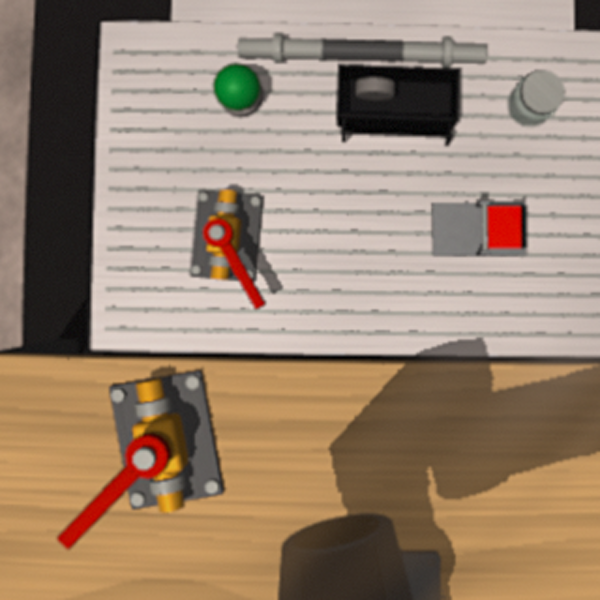

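The valves that could be confused in the top view are the small one on the step at (250,185) and the larger one on the wood at (218,295). I'm taking the small one: axis at about (525,202), lever tip at about (427,147). The tally lies red-up with its lip towards -y.

```bash
cat >> h.py <<'E'
def lever(s,ax):
    "lever angle (deg) from red pixels of a fixed camera, arm part 30..105 mm from axis"
    hsv=cv2.cvtColor(np.ascontiguousarray(s["img"]),cv2.COLOR_RGB2HSV)
    m=((hsv[...,0]<8)|(hsv[...,0]>172))&(hsv[...,1]>150)&(hsv[...,2]>60)
    P=np.array([ray(u,v,s,77)[:2] for v,u in np.argwhere(m)]); d=P-ax; r=np.hypot(*d.T); hub=P[r<22]; P=P[(r>28)&(r<118)]
    c=P.mean(0); w=np.linalg.svd(P-c)[2][0]; w*=np.sign(w@(c-ax)); 
    return np.degrees(np.arctan2(w[1],w[0]))%360, np.degrees(np.arctan2(*(c-ax)[::-1]))%360, len(P), hub.mean(0), np.hypot(*(P-ax).T).max(), (w[0]*(c-ax)[1]-w[1]*(c-ax)[0])
def down(yaw): # tool z down, tool x at yaw deg
    a=np.radians(yaw); x=np.array([np.cos(a),np.sin(a),0]); z=np.array([0,0,-1.]); return np.stack([x,np.cross(z,x),z],1)
def rel(pos,R,p0=None,R0=None):
    if p0 is None: _,R0,p0=tool()
    return np.round(R0.T@(np.asarray(pos)-p0),1), np.round(np.degrees(Ro.from_matrix(R0.T@R).as_rotvec())/6,2)
E
python3 - <<'E'
from h import *
np.set_printoptions(precision=2,suppress=True)
ax=np.array([525,202])
s=snapshot("top"); print(lever(s,ax))
o,R,p=tool(); print(R,p)
print(rel([452,160,200],down(R2:=np.degrees(np.arctan2(R[1,0],R[0,0])))),R2)
s=snapshot("scene"); im=s["img"]; u,v=proj([480,175,50],s).astype(int); save("c1",cv2.resize(im[v-50:v+70,u-80:u+80],(800,600)))
E
```

```text
(np.float64(211.17718710248286), np.float64(210.56560496903197), 204, array([522.69, 201.29]), np.float64(108.82933651581055), np.float64(-0.7072923295256679))
[[ 0.94  0.34 -0.  ]
 [ 0.34 -0.94  0.  ]
 [-0.   -0.   -1.  ]] [ 180.88 -492.84  231.3 ]
(array([ 479.5, -519.5,   31.3]), array([-0.,  0., -0.])) 20.15443716059185
```

View pics/c1.png

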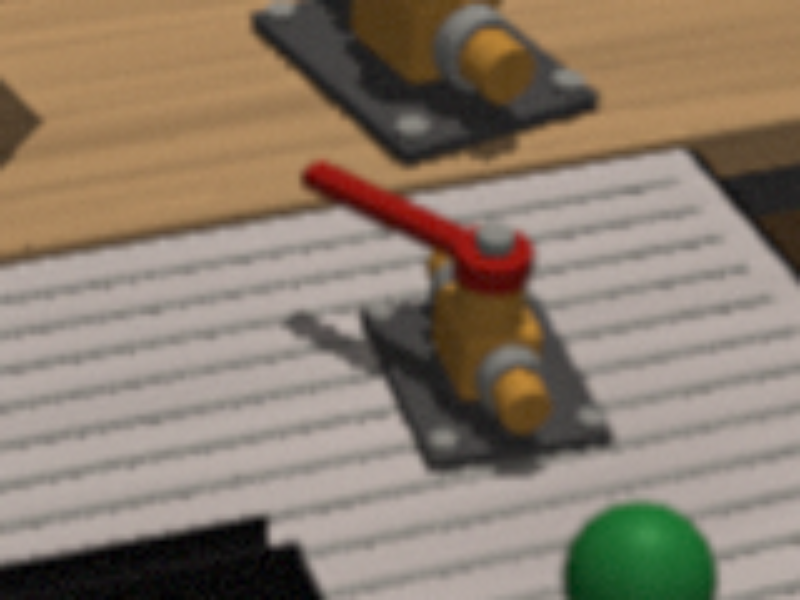

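The crop confirms it: the small valve stands on the step and its red lever points to about 211° in world yaw, hub at crop (495,250), tip at crop (320,175). I'll move over the lever and turn the gripper so it can straddle the arm loosely.

Request:
arm_command(translation=[[220, -238, 0], [220, -238, 0], [220, -238, 0], [220, -238, 0], [220, -238, 0], [220, -238, 0], [220, -238, 0], [220, -238, 0]], angular=[[0, 0, -9.4], [0, 0, -9.4], [0, 0, -9.4], [0, 0, -9.4], [0, 0, -9.4], [0, 0, -9.4], [0, 0, -9.4], [0, 0, -9.4]], grip=[0.45, 0.45, 0.45, 0.45, 0.45, 0.45, 0.45, 0.45])

```text
time_s: 1.87
position: [305.8, -191.1, 231.7]
ee_rot: [0.0, 0.783, 0.622, 0.0]
force: [1.2, -0.5, -0.5]
width: 38.5
grip_force: 0.0
```

Run:
```python
from h import *
_,R,p=tool(); y=np.degrees(np.arctan2(R[1,0],R[0,0])); print(p,y,rel([451,158,200],down(y)))
```

```text
[ 305.80240067 -191.06895636  231.65058753] 76.93143429262572 (array([372.9,  62.5,  31.8]), array([ 0.01, -0.  , -0.  ]))
```

Request:
arm_command(translation=[[300, 50, 25], [300, 50, 25], [300, 50, 25], [300, 50, 25], [300, 50, 25], [300, 50, 25], [300, 50, 25], [300, 50, 25]], angular=[[0, 0, -9.4], [0, 0, -9.4], [0, 0, -9.4], [0, 0, -9.4], [0, 0, -9.4], [0, 0, -9.4], [0, 0, -9.4], [0, 0, -9.4]], grip=[0.45, 0.45, 0.45, 0.45, 0.45, 0.45, 0.45, 0.45])

```text
time_s: 2.53
position: [424.6, 91.2, 205.6]
ee_rot: [-0.0, 0.394, 0.919, 0.001]
force: [-0.9, 0.1, -0.8]
width: 39.0
grip_force: 0.0
```

Request:
arm_command(translation=[[0, 0, 0], [0, 0, 0], [0, 0, 0], [0, 0, 0], [0, 0, 0], [0, 0, 0], [0, 0, 0], [0, 0, 0]], angular=[[0, 0, -9.4], [0, 0, -9.4], [0, 0, -9.4], [0, 0, -9.4], [0, 0, -9.4], [0, 0, -9.4], [0, 0, -9.4], [0, 0, -9.4]], grip=[0.45, 0.45, 0.45, 0.45, 0.45, 0.45, 0.45, 0.45])

```text
time_s: 3.2
position: [423.8, 86.6, 206.4]
ee_rot: [0.0, -0.085, 0.996, -0.0]
force: [0.3, 0.6, 0.2]
width: 38.7
grip_force: 0.0
```

Run:
```python
from h import *
_,R,p=tool(); y=np.degrees(np.arctan2(R[1,0],R[0,0])); print(p,y,rel([451,158,140],down(211)), readout.observe()["joint_positions"])
```

```text
[423.79857491  86.56794687 206.3939673 ] -170.2991239873605 (array([-38.8,  65.8,  66.4]), array([-0.  ,  0.  , -3.55])) [ 4.62082885e-02 -1.97578535e-01 -1.81798487e-01  1.58637653e+00
 -1.57140374e-06 -1.23103936e-01]
```

Request:
arm_command(translation=[[-39, 66, 66], [-39, 66, 66], [-39, 66, 66], [-39, 66, 66], [-39, 66, 66]], angular=[[0, 0, -3.55], [0, 0, -3.55], [0, 0, -3.55], [0, 0, -3.55], [0, 0, -3.55]], grip=[0.45, 0.45, 0.45, 0.45, 0.45])

```text
time_s: 3.62
position: [450.6, 158.1, 139.3]
ee_rot: [-0.001, -0.264, 0.965, -0.0]
force: [0.5, -0.3, 0.4]
width: 38.5
grip_force: 0.0
```

Run:
```python
from h import *
_,R,p=tool(); y=np.degrees(np.arctan2(R[1,0],R[0,0])); print(p,y)
s=snapshot("wrist"); T=np.array(s["tool_from_camera"])
for l in ["lever_tip","lever"]:
  for r in nets.tip_of(l,s)[:2]:
    print(l,r["p"],p+R@(T@np.append(r["location"],1))[:3], (T@np.append(r["location"],1))[:3])
save("w1",s["img"])
```

```text
[450.5745532  158.12145142 139.31280456] -149.38485832039595
lever_tip 0.82 [429.29681882 150.44100974  70.59088362] [22.01998665  4.1923079  68.78937654]
lever 0.89 [523.62375167 199.56908277  64.53182601] [-84.19531804  -1.56830919  74.53170547]
lever 0.39 [431.65669797 149.05040054  69.12897513] [20.69293619  1.79300729 70.24618595]
```

View pics/w1.png

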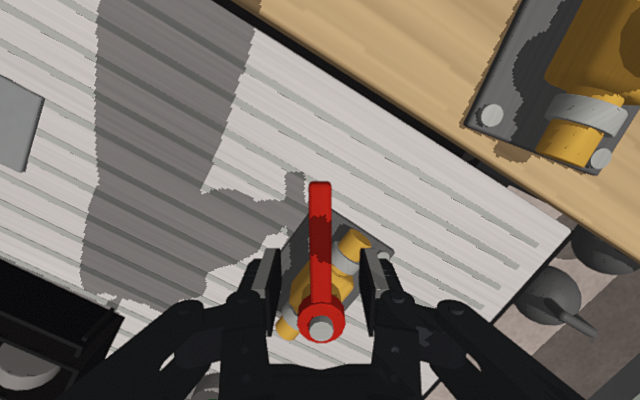

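The lever runs vertically at column 320, centred between the fingers, with its hub at (320,322). I'll descend so the fingers straddle it.

Request:
arm_command(translation=[[0, 0, 40], [0, 0, 78], [0, 0, 78], [0, 0, 78]], angular=[[0, 0, 0], [0, 0, 0], [0, 0, 0], [0, 0, 0]], grip=[0.45, 0.45, 0.45, 0.45])

```text
time_s: 4.1
position: [448.8, 156.8, 60.6]
ee_rot: [-0.003, -0.263, 0.965, 0.0]
force: [0.8, 0.4, 0.5]
width: 38.5
grip_force: 0.0
```

```bash
cat >> h.py <<'E'
AX=np.array([523.8,201.0])
def arc(a1,r=85,z=61,n=8):
    "rows to bring the tool on the circle round the valve axis from its present yaw to a1 (deg)"
    _,R,p=tool(); y=np.degrees(np.arctan2(R[1,0],R[0,0]))%360; d=p[:2]-AX
    print("yaw",y,"pos ang",np.degrees(np.arctan2(d[1],d[0]))%360,"r",np.hypot(*d),"z",p[2])
    for k in range(1,n+1):
        a=np.radians(y+(a1-y)*k/n); t,w=rel([AX[0]+r*np.cos(a),AX[1]+r*np.sin(a),z],down(np.degrees(a)),p,R); print(t.tolist(),w.tolist())
E
python3 - <<'E'
from h import *
print(readout.observe()["force"]); arc(180,z=61)
E
```

```text
[0.75199113 0.43358132 0.46020621]
yaw 210.5489671957367 pos ang 210.53226790640878 r 87.04894897796424 z 60.60313547193663
[-2.2, 5.6, -0.4] [0.02, -0.05, 0.64]
[-2.8, 11.3, -0.4] [0.01, -0.06, 1.27]
[-3.7, 16.9, -0.4] [0.01, -0.06, 1.91]
[-5.0, 22.4, -0.4] [0.01, -0.06, 2.55]
[-6.7, 27.8, -0.4] [0.01, -0.06, 3.18]
[-8.8, 33.1, -0.4] [0.01, -0.06, 3.82]
[-11.1, 38.2, -0.4] [0.0, -0.06, 4.45]
[-13.8, 43.2, -0.4] [0.0, -0.06, 5.09]
```

Request:
arm_command(translation=[[-1, 3, 0], [-1, 6, 0], [-1, 9, 0], [-1.5, 12, 0], [-2, 15, 0], [-3, 19, 0], [-4, 23, 0], [-5, 27, 0]], angular=[[0, 0, 0.34], [0, 0, 0.68], [0, 0, 1.02], [0, 0, 1.36], [0, 0, 1.7], [0, 0, 2.15], [0, 0, 2.6], [0, 0, 3.05]], grip=[0.45, 0.45, 0.45, 0.45, 0.45, 0.45, 0.45, 0.45])

```text
time_s: 4.77
position: [445.7, 183.2, 67.4]
ee_rot: [0.004, -0.106, 0.994, -0.001]
force: [-0.7, -3.5, -0.3]
width: 38.6
grip_force: 1.3
```

Run:
```python
from h import *
o,R,p=tool();print(R.T@o["force"]); arc(170,z=61)
print(lever(snapshot("top"),AX))
```

```text
[ 1.45245088 -3.21981889  0.31175633]
yaw 192.11471609865654 pos ang 192.82088708000256 r 80.08999880993359 z 67.37962849903649
[4.9, 5.1, 6.3] [-0.02, 0.07, 0.46]
[4.6, 9.2, 6.3] [-0.02, 0.07, 0.92]
[4.1, 13.3, 6.3] [-0.02, 0.08, 1.38]
[3.4, 17.3, 6.3] [-0.02, 0.08, 1.84]
[2.5, 21.3, 6.3] [-0.02, 0.08, 2.3]
[1.4, 25.3, 6.3] [-0.01, 0.08, 2.76]
[0.2, 29.2, 6.3] [-0.01, 0.08, 3.22]
[-1.3, 33.0, 6.3] [-0.01, 0.08, 3.69]
(np.float64(202.1776736605093), np.float64(201.55862825894653), 66, array([522.10255222, 201.35638671]), np.float64(107.36219583818855), np.float64(-0.5400574294542082))
```

Run:
```python
from h import *
o,R,p=tool();print(p,R.T@o["force"],o["joint_velocities"]); arc(178,z=61)
```

```text
[445.39246932 183.9557451   67.30594812] [ 0.29421932 -2.17958619 -1.61086173] [-0.00788399  0.00102254 -0.00962229 -0.00328468  0.00269082 -0.1344055 ]
yaw 192.07533282949956 pos ang 192.2641733197165 r 80.23869073941655 z 67.30594812274974
[4.8, 2.9, 6.3] [-0.01, 0.07, 0.29]
[4.6, 5.5, 6.3] [-0.01, 0.07, 0.59]
[4.4, 8.1, 6.3] [-0.01, 0.07, 0.88]
[4.2, 10.7, 6.3] [-0.01, 0.07, 1.17]
[3.8, 13.3, 6.3] [-0.01, 0.07, 1.47]
[3.4, 15.8, 6.3] [-0.01, 0.07, 1.76]
[2.9, 18.4, 6.3] [-0.01, 0.07, 2.05]
[2.3, 20.9, 6.3] [-0.01, 0.07, 2.35]
```

Request:
arm_command(translation=[[4, 4, 6], [4, 8, 6], [4, 12, 6], [3.5, 16, 6], [2.5, 20, 6], [1.5, 24, 6], [0, 28, 6], [-1, 32, 6]], angular=[[0, 0, 0.45], [0, 0, 0.9], [0, 0, 1.35], [0, 0, 1.8], [0, 0, 2.25], [0, 0, 2.7], [0, 0, 3.15], [0, 0, 3.6]], grip=[0.45, 0.45, 0.45, 0.45, 0.45, 0.45, 0.45, 0.45])

```text
time_s: 5.48
position: [439.9, 215.3, 60.7]
ee_rot: [0.004, 0.082, 0.997, 0.0]
force: [1.7, -2.5, 1.0]
width: 38.0
grip_force: 1.1
```

Run:
```python
from h import *
print(lever(snapshot("top"),AX))
o,R,p=tool();print(R.T@o["force"]); arc(160,z=61)
```

```text
(np.float64(179.80343031367693), np.float64(177.0219877170315), 96, array([522.02504744, 202.52262967]), np.float64(71.93031957874894), np.float64(-2.2540022299037816))
[-0.60425899 -1.15022995 -1.15356322]
yaw 170.54732648692504 pos ang 169.88338835879875 r 85.2109995479352 z 60.67052754299561
[-0.2, 1.0, -0.3] [0.02, 0.07, 0.22]
[-0.3, 2.9, -0.3] [0.03, 0.07, 0.44]
[-0.4, 4.9, -0.3] [0.03, 0.07, 0.66]
[-0.6, 6.8, -0.3] [0.03, 0.07, 0.88]
[-0.8, 8.8, -0.3] [0.03, 0.07, 1.1]
[-1.0, 10.7, -0.3] [0.03, 0.07, 1.32]
[-1.3, 12.6, -0.3] [0.03, 0.07, 1.54]
[-1.6, 14.6, -0.3] [0.03, 0.07, 1.76]
```

Run:
```python
from h import *
s=snapshot("scene"); 
# valve yaw from orange pipe pixels in top picture taken earlier
t=snapshot("top"); hsv=cv2.cvtColor(np.ascontiguousarray(t["img"]),cv2.COLOR_RGB2HSV)
# dark plate pixels near the valve at z=8
m=(hsv[...,2]<110)&(hsv[...,2]>40)&(hsv[...,1]<60)
P=np.array([[u,v] for v,u in np.argwhere(m) if np.hypot(*(ray(u,v,t,8)[:2]-[524,201]))<90])
W=np.array([ray(u,v,t,8)[:2] for u,v in P]).astype(np.float32)
mm=((hsv[...,0]>10)&(hsv[...,0]<25)&(hsv[...,1]>150))
Q=np.array([ray(u,v,t,30)[:2] for v,u in np.argwhere(mm)]);Q=Q[np.hypot(*(Q-AX).T)<70]
w=np.linalg.svd(Q-Q.mean(0))[2][0];print("pipe yaw",np.degrees(np.arctan2(w[1],w[0])),len(Q),"plate",cv2.minAreaRect(W),len(W))
save("t2",t["img"]); arc(148,z=61)
```

```text
pipe yaw -179.84536633886512 256 plate ((517.1469116210938, 185.0859375), (142.5758819580078, 178.00035095214844), 67.72219848632812) 1309
yaw 170.83130078232236 pos ang 170.01686552796886 r 86.19966484043466 z 59.76625220362443
[-1.3, 3.0, -1.2] [0.03, 0.05, 0.48]
[-1.6, 7.2, -1.2] [0.03, 0.05, 0.95]
[-2.1, 11.4, -1.2] [0.03, 0.05, 1.43]
[-2.9, 15.6, -1.2] [0.03, 0.05, 1.9]
[-3.8, 19.7, -1.2] [0.03, 0.05, 2.38]
[-5.0, 23.8, -1.1] [0.04, 0.05, 2.85]
[-6.3, 27.8, -1.1] [0.04, 0.05, 3.33]
[-7.9, 31.8, -1.1] [0.04, 0.04, 3.81]
```

Request:
arm_command(translation=[[-1, 3, 0], [-1.5, 7, 0], [-2, 11, 0], [-3, 15, 0], [-4, 19, 0], [-5, 23, 0], [-6, 26, 0], [-6.5, 28, 0]], angular=[[0, 0, 0.45], [0, 0, 0.9], [0, 0, 1.4], [0, 0, 1.9], [0, 0, 2.35], [0, 0, 2.8], [0, 0, 3.2], [0, 0, 3.4]], grip=[0.45, 0.45, 0.45, 0.45, 0.45, 0.45, 0.45, 0.45])

```text
time_s: 6.3
position: [447.8, 241.8, 58.0]
ee_rot: [0.001, 0.256, 0.967, 0.0]
force: [-1.3, -1.9, 2.4]
width: 38.5
grip_force: 1.2
```

Run:
```python
from h import *
print(lever(snapshot("top"),AX))
o,R,p=tool();print(R.T@o["force"],o["wrist_torque"]); arc(142,z=61,n=8)
```

```text
(np.float64(161.76345581786285), np.float64(158.04952135285907), 112, array([521.7689171 , 202.30326242]), np.float64(75.98999620944815), np.float64(-3.192578202734172))
[ 0.03002908 -1.29845187 -1.67121163] [-0.35745391  0.17888062 -0.00159679]
yaw 150.31908221040982 pos ang 151.56521725450813 r 86.22004077123556 z 57.85325320864392
[-1.2, 3.4, -3.1] [0.01, 0.01, 0.17]
[-1.3, 5.0, -3.1] [0.01, 0.01, 0.35]
[-1.3, 6.5, -3.1] [0.01, 0.01, 0.52]
[-1.4, 8.0, -3.1] [0.01, 0.01, 0.69]
[-1.6, 9.6, -3.1] [0.01, 0.01, 0.87]
[-1.7, 11.1, -3.1] [0.01, 0.01, 1.04]
[-1.9, 12.6, -3.1] [0.01, 0.01, 1.21]
[-2.1, 14.2, -3.1] [0.01, 0.01, 1.39]
```

Request:
arm_command(translation=[[-1, 2, -1], [-1, 4, -2], [-1.2, 6, -2.5], [-1.2, 6, -2.5]], angular=[[0, 0, 0.25], [0, 0, 0.5], [0, 0, 0.7], [0, 0, 0.7]], grip=[0.45, 0.45, 0.45, 0.45])

```text
time_s: 6.68
position: [450.8, 246.4, 58.6]
ee_rot: [-0.0, 0.291, 0.957, -0.0]
force: [-1.4, -1.7, -1.4]
width: 38.5
grip_force: 0.8
```

Request:
arm_command(translation=[[0, 2, -0.5], [-0.2, 4, -1], [-0.4, 6, -1], [-0.4, 7, -1], [-0.4, 7, -1]], angular=[[0, 0, 0.25], [0, 0, 0.5], [0, 0, 0.7], [0, 0, 0.8], [0, 0, 0.8]], grip=[0.45, 0.45, 0.45, 0.45, 0.45])

```text
time_s: 7.1
position: [454.9, 252.1, 59.5]
ee_rot: [-0.001, 0.331, 0.944, -0.0]
force: [-1.7, -1.6, -2.0]
width: 38.1
grip_force: 1.0
```

Run:
```python
from h import *
print(lever(snapshot("top"),AX))
o,R,p=tool();print(R.T@o["force"],o["wrist_torque"]); arc(130,z=61,n=4)
```

```text
(np.float64(154.3925224043516), np.float64(150.54432257298114), 120, array([522.25380059, 203.57695376]), np.float64(77.46452993175456), np.float64(-3.4040213767545033))
[ 1.16776958 -2.65739714  2.12958281] [-0.2365216   0.40783032  0.00465373]
yaw 141.39972371706912 pos ang 143.40625151647754 r 85.70460048866985 z 59.55309725045908
[-0.8, 7.2, -1.5] [-0.01, -0.01, 0.47]
[-1.1, 11.4, -1.5] [-0.01, -0.01, 0.95]
[-1.6, 15.6, -1.5] [-0.01, -0.01, 1.42]
[-2.3, 19.8, -1.5] [-0.01, -0.01, 1.9]
```

Request:
arm_command(translation=[[-0.2, 2.5, 0], [-0.4, 5, 0], [-0.6, 7.5, 0], [-0.6, 8, 0], [-0.6, 8, 0]], angular=[[0, 0, 0.2], [0, 0, 0.4], [0, 0, 0.55], [0, 0, 0.6], [0, 0, 0.6]], grip=[0.45, 0.45, 0.45, 0.45, 0.45])

```text
time_s: 7.57
position: [461.2, 258.3, 60.0]
ee_rot: [0.0, 0.36, 0.933, 0.0]
force: [-1.6, -0.8, -0.2]
width: 38.5
grip_force: 0.9
```

Request:
arm_command(translation=[[0, 2.5, 0], [0, 5, 0], [-0.2, 7.5, 0], [-0.2, 8, 0], [-0.2, 8, 0]], angular=[[0, 0, 0.25], [0, 0, 0.5], [0, 0, 0.75], [0, 0, 0.8], [0, 0, 0.8]], grip=[0.45, 0.45, 0.45, 0.45, 0.45])

```text
time_s: 7.98
position: [466.6, 264.0, 60.0]
ee_rot: [0.0, 0.399, 0.917, 0.0]
force: [-2.2, -0.4, -0.0]
width: 37.9
grip_force: 0.9
```

Request:
arm_command(translation=[[0, 2.5, 0], [0, 5, 0], [-0.4, 7.5, 0], [-0.4, 8, 0], [-0.4, 8, 0]], angular=[[0, 0, 0.25], [0, 0, 0.5], [0, 0, 0.8], [0, 0, 0.85], [0, 0, 0.85]], grip=[0.45, 0.45, 0.45, 0.45, 0.45])

```text
time_s: 8.4
position: [472.7, 269.1, 60.0]
ee_rot: [0.0, 0.439, 0.898, 0.0]
force: [-2.4, -0.9, -0.3]
width: 38.3
grip_force: 0.9
```

Request:
arm_command(translation=[[0, 2.5, 0], [0, 5, 0], [-0.4, 7.5, 0], [-0.4, 8, 0], [-0.4, 8, 0]], angular=[[0, 0, 0.25], [0, 0, 0.5], [0, 0, 0.8], [0, 0, 0.85], [0, 0, 0.85]], grip=[0.45, 0.45, 0.45, 0.45, 0.45])

```text
time_s: 8.82
position: [476.8, 271.7, 59.2]
ee_rot: [-0.001, 0.479, 0.878, -0.003]
force: [-7.9, -4.9, 1.2]
width: 38.7
grip_force: 3.9
```

Request:
arm_command(translation=[[0, 1, 0], [0, 2, 0], [0, 2, 0]], angular=[[0, 0, 0], [0, 0, 0], [0, 0, 0]], grip=[0.45, 0.45, 0.45])

```text
time_s: 9.07
position: [476.9, 271.8, 58.8]
ee_rot: [-0.002, 0.479, 0.878, -0.005]
force: [-10.3, -6.0, 3.1]
width: 38.5
grip_force: 5.5
```

Run:
```python
from h import *
o,R,p=tool();print(p,R.T@o["force"],o["force"]); arc(126,z=61,n=1)
print(lever(snapshot("top"),AX))
```

```text
[476.91799277 271.84522483  58.77653177] [  0.51949478 -11.95521458  -3.02599273] [-10.30476103  -6.02348424   3.14375574]
yaw 122.81483475179236 pos ang 123.49469976725977 r 84.95274264444518 z 58.776531770913415
[-0.1, -3.7, -2.2] [-0.09, 0.01, -0.53]
(np.float64(131.92582269538124), np.float64(131.6508931084714), 123, array([523.30717015, 203.57528607]), np.float64(78.63974769086441), np.float64(-0.24955559095451108))
```

Stop felt: 12 N with no further motion. Lever angle there is about 131.4° in world yaw, so the target is about 191.4°. Backing off.

Request:
arm_command(translation=[[0, -6, 0], [-1, -12, -1], [-2, -18, -2], [-2, -20, -2], [-2, -20, -2]], angular=[[0, 0, -0.5], [0, 0, -1], [0, 0, -1.5], [0, 0, -1.7], [0, 0, -1.7]], grip=[0.45, 0.45, 0.45, 0.45, 0.45])

```text
time_s: 9.53
position: [466.0, 262.2, 62.7]
ee_rot: [0.001, 0.399, 0.917, 0.001]
force: [1.3, -0.0, -0.5]
width: 38.3
grip_force: 0.0
```

Run:
```python
from h import *
print(lever(snapshot("top"),AX))
o,R,p=tool();print(o["force"]); arc(160,z=61)
```

```text
(np.float64(133.37670083634623), np.float64(131.53821352546333), 105, array([522.92827985, 203.5100764 ]), np.float64(70.10757388291242), np.float64(-1.52154529820357))
[-0.33871194 -0.46114865 -0.77913287]
yaw 132.91013162938685 pos ang 133.26728630258683 r 84.19411007841123 z 62.58067058319902
[0.7, -4.5, 1.6] [0.02, 0.01, -0.56]
[0.2, -9.5, 1.6] [0.02, 0.01, -1.13]
[-0.5, -14.5, 1.5] [0.02, 0.01, -1.69]
[-1.6, -19.4, 1.5] [0.02, 0.01, -2.26]
[-2.9, -24.2, 1.5] [0.02, 0.01, -2.82]
[-4.5, -29.0, 1.5] [0.02, 0.02, -3.39]
[-6.4, -33.6, 1.5] [0.02, 0.02, -3.95]
[-8.5, -38.2, 1.5] [0.02, 0.02, -4.51]
```

Request:
arm_command(translation=[[0.5, -4, 1], [0, -8, 1], [0, -12, 1], [-1, -16, 1], [-2, -21, 1], [-4, -27, 1], [-6, -33, 1], [-8.5, -38, 1]], angular=[[0, 0, -0.5], [0, 0, -1], [0, 0, -1.4], [0, 0, -1.9], [0, 0, -2.5], [0, 0, -3.1], [0, 0, -3.8], [0, 0, -4.5]], grip=[0.45, 0.45, 0.45, 0.45, 0.45, 0.45, 0.45, 0.45])

```text
time_s: 10.25
position: [445.0, 230.7, 61.5]
ee_rot: [0.002, 0.173, 0.985, 0.001]
force: [2.2, 1.6, -2.1]
width: 38.2
grip_force: 1.2
```

Run:
```python
from h import *
print(lever(snapshot("top"),AX))
o,R,p=tool();print(R.T@o["force"]); arc(185,z=61)
```

```text
(np.float64(157.06655239552381), np.float64(152.70031297183712), 84, array([521.80932223, 203.01848057]), np.float64(59.51408721304837), np.float64(-3.2846786192195143))
[-1.00236573  1.44711937  1.26079398]
yaw 160.22435269043598 pos ang 160.0175849943672 r 84.3470012229308 z 61.463168280184355
[0.5, -4.9, 0.5] [0.02, 0.03, -0.52]
[0.2, -9.5, 0.4] [0.02, 0.03, -1.03]
[-0.5, -14.0, 0.4] [0.02, 0.03, -1.55]
[-1.3, -18.5, 0.4] [0.02, 0.03, -2.06]
[-2.4, -23.0, 0.4] [0.01, 0.03, -2.58]
[-3.8, -27.4, 0.4] [0.01, 0.03, -3.1]
[-5.4, -31.7, 0.4] [0.01, 0.03, -3.61]
[-7.2, -35.9, 0.4] [0.01, 0.03, -4.13]
```

Request:
arm_command(translation=[[0.5, -5, 0], [0, -9.5, 0], [-0.5, -14, 0], [-1.5, -18.5, 0], [-2.5, -23, 0], [-4, -27.5, 0], [-5.5, -32, 0], [-7, -36, 0]], angular=[[0, 0, -0.5], [0, 0, -1], [0, 0, -1.5], [0, 0, -2.1], [0, 0, -2.6], [0, 0, -3.1], [0, 0, -3.6], [0, 0, -4.1]], grip=[0.45, 0.45, 0.45, 0.45, 0.45, 0.45, 0.45, 0.45])

```text
time_s: 10.97
position: [439.2, 194.8, 61.7]
ee_rot: [0.002, -0.04, 0.999, 0.001]
force: [2.3, 2.3, -0.3]
width: 38.6
grip_force: 1.1
```

Run:
```python
from h import *
print(lever(snapshot("top"),AX))
o,R,p=tool();print(R.T@o["force"]); arc(198.5,z=61)
```

```text
(np.float64(182.4468624257399), np.float64(175.9853035485346), 63, array([522.23287786, 202.06459591]), np.float64(50.50363537898152), np.float64(-4.323119300116193))
[-1.08778756  0.52556689 -0.09527066]
yaw 184.65762028094062 pos ang 184.66451432152203 r 84.96603474196849 z 61.69840651497685
[-0.0, -2.6, 0.7] [0.01, 0.04, -0.29]
[-0.1, -5.1, 0.7] [0.01, 0.04, -0.58]
[-0.3, -7.7, 0.7] [0.01, 0.04, -0.87]
[-0.6, -10.2, 0.7] [0.01, 0.04, -1.15]
[-0.9, -12.8, 0.7] [0.01, 0.04, -1.44]
[-1.4, -15.3, 0.7] [0.01, 0.04, -1.73]
[-1.9, -17.8, 0.7] [0.01, 0.04, -2.02]
[-2.4, -20.3, 0.7] [0.01, 0.04, -2.31]
```

Request:
arm_command(translation=[[0, -3, 0], [0, -6, 0], [-0.5, -9, 0], [-1, -12, 0], [-1.5, -15, 0], [-2, -18, 0], [-2.5, -20, 0], [-2.5, -20.5, 0]], angular=[[0, 0, -0.3], [0, 0, -0.7], [0, 0, -1], [0, 0, -1.4], [0, 0, -1.7], [0, 0, -2], [0, 0, -2.3], [0, 0, -2.3]], grip=[0.45, 0.45, 0.45, 0.45, 0.45, 0.45, 0.45, 0.45])

```text
time_s: 11.68
position: [442.7, 174.4, 61.5]
ee_rot: [0.001, -0.159, 0.987, 0.001]
force: [1.7, 3.7, 0.1]
width: 38.2
grip_force: 1.1
```

Request:
arm_command(translation=[[0, 5, 0], [0, 10, 0], [0, 11, 0], [0, 11, -30], [0, 11, -60], [0, 11, -100], [-60, 11, -120], [-60, 11, -120]], angular=[[0, 0, 0], [0, 0, 0], [0, 0, 0], [0, 0, 0], [0, 0, 0], [0, 0, 0], [0, 0, 0], [0, 0, 0]], grip=[0.45, 0.45, 0.45, 0.45, 0.45, 0.45, 0.45, 0.45])

```text
time_s: 12.35
position: [498.5, 204.1, 185.6]
ee_rot: [0.005, -0.159, 0.987, 0.0]
force: [0.8, 0.6, -0.8]
width: 38.4
grip_force: 0.0
```

Run:
```python
from h import *
for n in ["top","scene"]: 
    s=snapshot(n); print(n,lever(s,AX)); 
    for r in nets.tip_of("lever_tip",s)[:3]:
        X=c2w(r["location"],s); d=X[:2]-AX; print(r["p"],X,np.degrees(np.arctan2(d[1],d[0]))%360)
    save("v_"+n,s["img"])
o,R,p=tool();s=snapshot("wrist");T=np.array(s["tool_from_camera"]); X={}
for l in ["lever_tip","lever"]:
    for r in nets.tip_of(l,s)[:1]: X[l]=p+R@(T@np.append(r["location"],1))[:3]; print(l,r["p"],X[l])
if len(X)==2: d=X["lever_tip"]-X["lever"];print(np.degrees(np.arctan2(d[1],d[0]))%360)
print(p)
```

```text
top (np.float64(191.47665600916483), np.float64(191.9012755995707), 191, array([534.36513728, 203.66349763]), np.float64(107.3511619898568), np.float64(0.4890365738422755))
0.68 [415.98114977 179.64337329  70.1747734 ] 191.204049640233
scene (np.float64(185.1804018041277), np.float64(198.6796404173023), 166, array([527.92542804, 196.18354999]), np.float64(106.5803718548112), np.float64(12.913477598300954))
lever_tip 0.86 [419.6843538  182.49710312  70.72036078]
lever 0.93 [520.04255646 201.4909212   63.21662611]
190.71705352129837
[494.26282269 202.85231609 180.19132102]
```

Lever angle is 191.5° against a target of about 191.4°, so the first part is done. On to the tally.

Run:
```python
from h import *
s=snapshot("wrist");print(np.round(np.array(s["tool_from_camera"]),2))
_,R,p=tool(); y=np.degrees(np.arctan2(R[1,0],R[0,0]))%360
T1=np.array([490,-20,220]);R1=down(y-54); print(p,y,rel(T1,R1)); print(rel([490,-260,220],down(90),T1,R1))
```

```text
[[   0.     -0.95   -0.31   80.5 ]
 [   1.      0.      0.      0.54]
 [  -0.     -0.31    0.95 -142.69]
 [   0.      0.      0.      1.  ]]
[493.35044704 202.52482644 179.78542177] 198.35582592322407 (array([  73.4, -210.1,  -40. ]), array([-0.01, -0.02,  9.  ]))
(array([-139.9, -195. ,    0. ]), array([0.  , 0.  , 9.06]))
```

Request:
arm_command(translation=[[73, -210, -40], [73, -210, -40], [73, -210, -40], [73, -210, -40], [73, -210, -40], [73, -210, -40], [73, -210, -40], [73, -210, -40]], angular=[[0, 0, 9], [0, 0, 9], [0, 0, 9], [0, 0, 9], [0, 0, 9], [0, 0, 9], [0, 0, 9], [0, 0, 9]], grip=[0, 0, 0, 0, 0, 0, 0, 0])

```text
time_s: 13.42
position: [490.8, -21.1, 220.8]
ee_rot: [-0.0, 0.31, 0.951, -0.0]
force: [-0.4, 0.1, -0.1]
width: 0.2
grip_force: 0.0
```

Request:
arm_command(translation=[[-140, -195, 0], [-140, -195, 0], [-140, -195, 0], [-140, -195, 0], [-140, -195, 0], [-140, -195, 0], [-140, -195, 0], [-140, -195, 0]], angular=[[0, 0, 9], [0, 0, 9], [0, 0, 9], [0, 0, 9], [0, 0, 9], [0, 0, 9], [0, 0, 9], [0, 0, 9]], grip=[0, 0, 0, 0, 0, 0, 0, 0])

```text
time_s: 14.08
position: [490.4, -261.3, 219.6]
ee_rot: [-0.001, 0.708, 0.706, -0.0]
force: [0.4, 0.2, 0.6]
width: -0.3
grip_force: 0.0
```

Run:
```python
from h import *
np.set_printoptions(precision=1,suppress=True)
o,R,p=tool();s=snapshot("wrist");T=np.array(s["tool_from_camera"]);print(p,R)
for l in ["tally_lip","tally_base","jar"]:
    for r in nets.tip_of(l,s)[:1]: print(l,r["p"],p+R@(T@np.append(r["location"],1))[:3])
t=snapshot("top"); 
for l in ["tally_lip","tally_base"]:
    for r in nets.tip_of(l,t)[:1]: print(l,r["p"],c2w(r["location"],t))
# red face outline in the wrist view, at z=47
def wray(u,v,z):
    d=np.array([(u-s["cx"])/s["fx"],(v-s["cy"])/s["fy"]]);a=d.copy()
    for _ in range(20): a=d/(1+s["k1"]*(a@a))
    w=R@T[:3,:3]@np.array([a[0],a[1],1]);c=p+R@T[:3,3];return (c+w*(z-c[2])/w[2])[:2]
hsv=cv2.cvtColor(np.ascontiguousarray(s["img"]),cv2.COLOR_RGB2HSV)
m=(((hsv[...,0]<8)|(hsv[...,0]>172))&(hsv[...,1]>150)&(hsv[...,2]>60)).astype(np.uint8)
c=max(cv2.findContours(m,0,1)[0],key=cv2.contourArea)[:,0]
W=np.array([wray(u,v,47) for u,v in c],np.float32); r=cv2.minAreaRect(W); print(r, cv2.boxPoints(r))
save("w2",s["img"])
```

```text
[ 490.4 -261.3  219.6] [[ 0.  1. -0.]
 [ 1. -0.  0.]
 [ 0. -0. -1.]]
tally_lip 0.59 [ 539.3 -194.    55.2]
tally_base 0.9 [ 543.9 -142.3    0.4]
jar 0.96 [ 718.8 -208.1   -0.3]
tally_lip 0.62 [ 535.1 -197.9   55.2]
tally_base 0.81 [ 542.2 -142.4    1.2]
((539.845703125, -168.75607299804688), (55.89330291748047, 44.93978500366211), 1.1973168849945068) [[ 511.4 -146.9]
 [ 512.4 -191.8]
 [ 568.3 -190.6]
 [ 567.3 -145.7]]
```

View pics/w2.png

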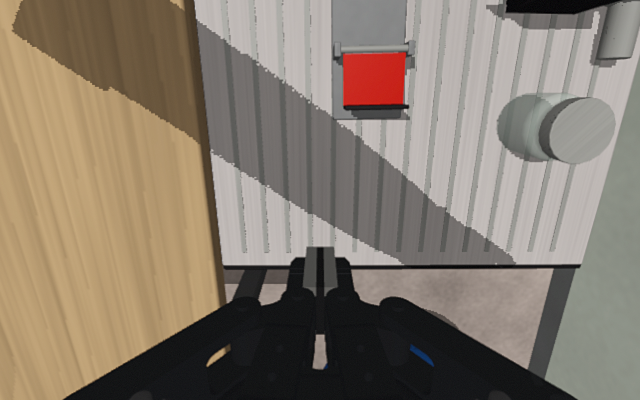

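The tally lies red-up at (375,80) in the wrist view, with its black lip towards the gripper at row 106; the jar at (575,130) is well clear. I'll tilt the closed fingers 50° behind the lip.

Request:
arm_command(translation=[[8, 50, 140], [8, 50, 140], [8, 50, 140], [8, 50, 140], [8, 50, 140], [8, 50, 140], [8, 50, 140], [8, 50, 140]], angular=[[0, 8.33, 0], [0, 8.33, 0], [0, 8.33, 0], [0, 8.33, 0], [0, 8.33, 0], [0, 8.33, 0], [0, 8.33, 0], [0, 8.33, 0]], grip=[0, 0, 0, 0, 0, 0, 0, 0])

```text
time_s: 15.1
position: [537.9, -251.2, 65.7]
ee_rot: [-0.311, 0.639, 0.637, 0.299]
force: [-0.6, -0.7, -6.5]
width: 0.2
grip_force: 0.0
```

```bash
cat >> h.py <<'E'
a=np.radians(50); RT=down(90)@Ro.from_euler("y",50,degrees=True).as_matrix()
E
python3 - <<'E'
from h import *
np.set_printoptions(precision=2,suppress=True)
o,R,p=tool();print(p,R,o["joint_positions"],o["force"])
for X in ([541,-212,45],[541,-192,24]): print(rel(X,RT))
s=snapshot("scene");im=s["img"];u,v=proj([541,-192,50],s).astype(int);save("c3",cv2.resize(im[v-80:v+70,u-100:u+100],(800,600)))
E
```

```text
[ 537.9  -251.2    65.67] [[ 0.01  1.   -0.01]
 [ 0.63  0.    0.78]
 [ 0.78 -0.02 -0.63]] [-0.83  0.95  0.7   2.07  0.54  0.52] [-0.61 -0.71 -6.5 ]
(array([ 8.6,  3.6, 43.4]), array([-0.13, -0.18, -0.09]))
(array([ 4.8,  4. , 72.2]), array([-0.13, -0.18, -0.09]))
```

View pics/c3.png

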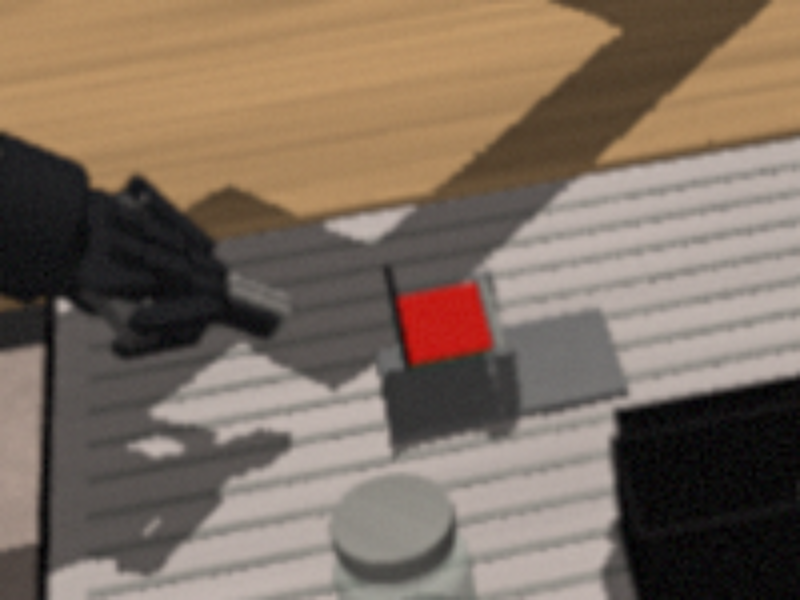

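The fingers sit tilted at crop (260,300), behind the lip at crop (395,310), with the red face at (445,325). The geometry is as planned.

Request:
arm_command(translation=[[0, 0, 0], [0, 0, 0], [0, 0, 0]], angular=[[0, 0, 0], [0, 0, 0], [0, 0, 0]], grip=[0, 0, 0])

```text
time_s: 15.4
position: [543.3, -251.1, 86.1]
ee_rot: [-0.295, 0.638, 0.646, 0.297]
force: [0.9, 0.5, 1.1]
width: 0.3
grip_force: 0.0
```

Run:
```python
from h import *
np.set_printoptions(precision=2,suppress=True)
o,R,p=tool();print(p,o["joint_positions"],o["force"])
for X in ([541,-212,42],[541,-193,25]): print(rel(X,RT))
```

```text
[ 543.32 -251.13   86.14] [-0.83  0.91  0.7   2.07  0.54  0.53] [0.86 0.51 1.1 ]
(array([-8.2, -2.3, 58.4]), array([-0.02,  0.07,  0.1 ]))
(array([-8.8, -2.2, 83.9]), array([-0.02,  0.07,  0.1 ]))
```

Request:
arm_command(translation=[[-1, 0, 6], [-1, 0, 14], [-2, 0, 22], [-2, 0, 30], [-3, 0, 38], [-3, 0, 44], [-3, 0, 46], [-3, 0, 46]], angular=[[0, 0, 0], [0, 0, 0], [0, 0, 0], [0, 0, 0], [0, 0, 0], [0, 0, 0], [0, 0, 0], [0, 0, 0]], grip=[0, 0, 0, 0, 0, 0, 0, 0])

```text
time_s: 16.07
position: [541.5, -217.1, 49.6]
ee_rot: [-0.299, 0.639, 0.643, 0.298]
force: [-0.4, -0.5, 0.1]
width: 0.3
grip_force: 0.0
```

Run:
```python
from h import *
np.set_printoptions(precision=2,suppress=True)
o,R,p=tool();print(p,o["joint_positions"],o["force"])
for X in ([541,-212,42],[541,-193,25]): print(rel(X,RT))
```

```text
[ 541.53 -217.15   49.55] [-0.8   0.87  0.55  1.96  0.56  0.56] [-0.4  -0.46  0.11]
(array([-2.5, -0.5,  8.8]), array([-0.05,  0.01,  0.05]))
(array([-3.3, -0.4, 34.3]), array([-0.05,  0.01,  0.05]))
```

Tracking well. Inserting under the lip.

Request:
arm_command(translation=[[-1, 0, 5], [-2, 0, 11], [-3, 0, 18], [-3, 0, 25], [-3, 0, 31], [-3, 0, 34], [-3, 0, 34], [-3, 0, 34]], angular=[[0, 0, 0], [0, 0, 0], [0, 0, 0], [0, 0, 0], [0, 0, 0], [0, 0, 0], [0, 0, 0], [0, 0, 0]], grip=[0, 0, 0, 0, 0, 0, 0, 0])

```text
time_s: 16.73
position: [541.3, -193.5, 24.6]
ee_rot: [-0.3, 0.639, 0.643, 0.298]
force: [1.2, -0.4, 0.4]
width: -0.1
grip_force: 0.0
```

Run:
```python
from h import *
np.set_printoptions(precision=2,suppress=True)
o,R,p=tool();print(p,o["force"])
s=snapshot("scene");im=s["img"];u,v=proj([541,-192,50],s).astype(int);save("c4",cv2.resize(im[v-50:v+40,u-60:u+60],(800,600)))
# arc rows: upper finger corner on radius 42 round hinge (y -142, z 45)
H=np.array([-142,45]); n=11*np.array([np.cos(a),np.sin(a)])
for psi in (10,25,40,55,70,85,100,112):
    f=np.radians(psi); C=H+42*np.array([-np.cos(f),np.sin(f)])+2*np.array([-np.sin(f),-np.cos(f)]); t=C-n
    print(psi,t,rel([541,*t],RT))
```

```text
[ 541.28 -193.5    24.65] [ 1.17 -0.35  0.37]
10 [-190.78   41.9 ] (array([15. , -0.4, -8.6]), array([-0.05,  0.  ,  0.04]))
25 [-187.98   52.51] (array([ 24.9,  -0.4, -13.3]), array([-0.05,  0.  ,  0.04]))
40 [-182.53   62.04] (array([ 35.7,  -0.3, -15.3]), array([-0.05,  0.  ,  0.04]))
55 [-174.8    69.83] (array([ 46.7,  -0.3, -14.3]), array([-0.05,  0.  ,  0.04]))
70 [-165.31   75.36] (array([ 57. ,  -0.2, -10.6]), array([-0.05,  0.  ,  0.04]))
85 [-154.72   78.24] (array([66. , -0.2, -4.4]), array([-0.05,  0.  ,  0.04]))
100 [-143.75   78.28] (array([73.1, -0.1,  4. ]), array([-0.05,  0.  ,  0.04]))
112 [-135.19   76.26] (array([77.1, -0. , 11.8]), array([-0.05,  0.  ,  0.04]))
```

View pics/c4.png

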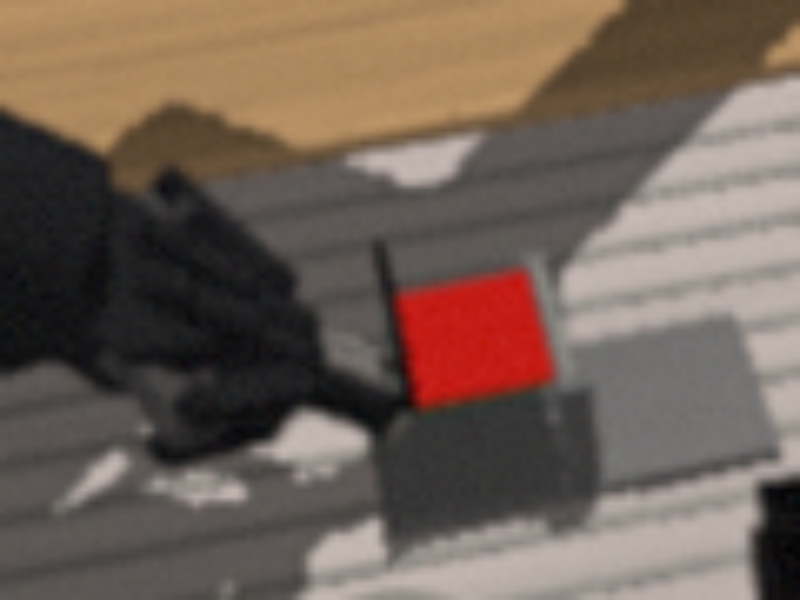

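The fingertip has gone under the lip at crop (395,410), the plate is undisturbed and there's no force. Lifting in an arc.

Request:
arm_command(translation=[[7, 0, -4], [13, 0, -7.5], [18, 0, -10.5], [23, 0, -12.5], [28, 0, -14], [33, 0, -15], [36, 0, -15], [36, 0, -15]], angular=[[0, 0, 0], [0, 0, 0], [0, 0, 0], [0, 0, 0], [0, 0, 0], [0, 0, 0], [0, 0, 0], [0, 0, 0]], grip=[0, 0, 0, 0, 0, 0, 0, 0])

```text
time_s: 17.45
position: [541.6, -181.9, 62.9]
ee_rot: [-0.299, 0.639, 0.643, 0.298]
force: [0.1, -0.1, 0.1]
width: 0.0
grip_force: 0.1
```

Run:
```python
from h import *
np.set_printoptions(precision=2,suppress=True)
o,R,p=tool();print(p,o["force"])
s=snapshot("scene");im=s["img"];u,v=proj([541,-192,50],s).astype(int);save("c5",cv2.resize(im[v-60:v+30,u-60:u+60],(800,600)))
H=np.array([-142,45]); n=11*np.array([np.cos(a),np.sin(a)])
for psi in (40,55,70,85,100,112,120):
    f=np.radians(psi); C=H+42*np.array([-np.cos(f),np.sin(f)])+2*np.array([-np.sin(f),-np.cos(f)]); t=C-n
    print(psi,t,rel([541,*t],RT))
```

```text
[ 541.58 -181.86   62.94] [ 0.07 -0.1   0.12]
40 [-182.53   62.04] (array([-0.7, -0.5, -0.2]), array([-0.04,  0.01,  0.04]))
55 [-174.8    69.83] (array([10.3, -0.4,  0.7]), array([-0.04,  0.01,  0.04]))
70 [-165.31   75.36] (array([20.6, -0.4,  4.4]), array([-0.04,  0.01,  0.04]))
85 [-154.72   78.24] (array([29.6, -0.3, 10.7]), array([-0.04,  0.01,  0.04]))
100 [-143.75   78.28] (array([36.7, -0.2, 19.1]), array([-0.04,  0.01,  0.04]))
112 [-135.19   76.26] (array([40.7, -0.2, 26.9]), array([-0.04,  0.01,  0.04]))
120 [-129.8    73.95] (array([42.4, -0.1, 32.5]), array([-0.04,  0.01,  0.04]))
```

View pics/c5.png

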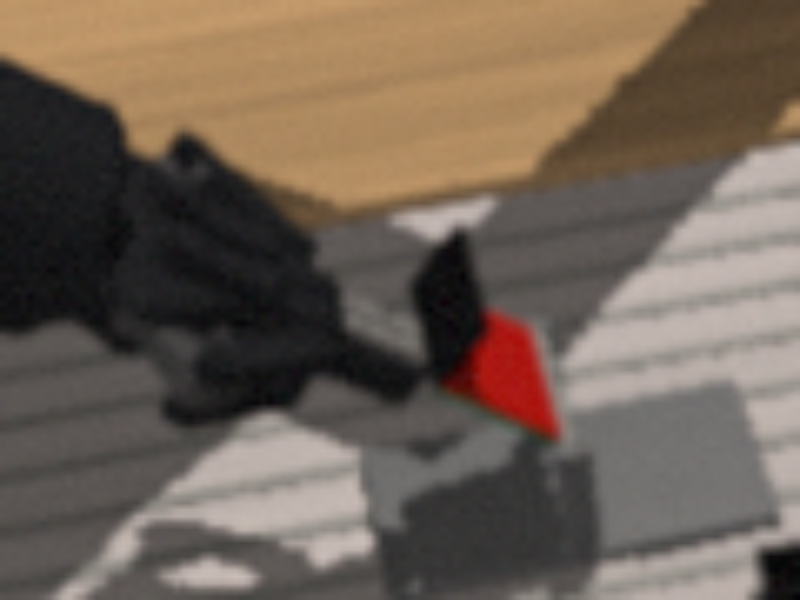

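The plate is up about 40°, resting on the finger at crop (430,380). Continuing over.

Request:
arm_command(translation=[[5, 0, 0], [10, 0, 1], [15, 0, 2.5], [21, 0, 4.5], [25, 0, 7.5], [30, 0, 11], [34, 0, 15], [37, 0, 19]], angular=[[0, 0, 0], [0, 0, 0], [0, 0, 0], [0, 0, 0], [0, 0, 0], [0, 0, 0], [0, 0, 0], [0, 0, 0]], grip=[0, 0, 0, 0, 0, 0, 0, 0])

```text
time_s: 18.17
position: [541.1, -143.0, 78.4]
ee_rot: [-0.3, 0.639, 0.643, 0.298]
force: [0.5, -0.1, 0.0]
width: 0.3
grip_force: 0.0
```

Request:
arm_command(translation=[[2, 0, 4], [4, 0, 8], [5, 0, 11], [5, 0, 11], [5, 0, 11], [5, 0, 11]], angular=[[0, 0, 0], [0, 0, 0], [0, 0, 0], [0, 0, 0], [0, 0, 0], [0, 0, 0]], grip=[0, 0, 0, 0, 0, 0])

```text
time_s: 18.67
position: [541.0, -132.3, 74.8]
ee_rot: [-0.3, 0.639, 0.643, 0.298]
force: [0.5, -0.4, -0.4]
width: -0.1
grip_force: 0.0
```

Run:
```python
from h import *
np.set_printoptions(precision=2,suppress=True)
o,R,p=tool();print(p,o["force"])
s=snapshot("scene");im=s["img"];u,v=proj([541,-142,50],s).astype(int);save("c6",cv2.resize(im[v-60:v+60,u-80:u+80],(800,600)))
```

```text
[ 540.99 -132.31   74.76] [ 0.49 -0.41 -0.35]
```

View pics/c6.png

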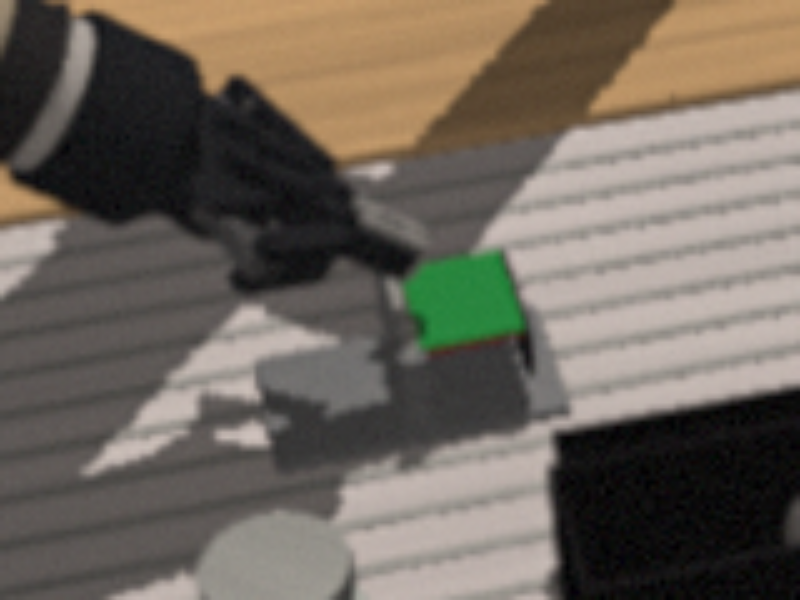

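The plate lies green face up at crop (465,300). I'll retract straight back along the fingers, wait, check the lever and loose objects, then hand in.

Request:
arm_command(translation=[[3, 0, -15], [6, 0, -35], [10, 0, -60], [15, 0, -85], [20, 0, -100], [20, 0, -100], [20, 0, -100], [20, 0, -100]], angular=[[0, 0, 0], [0, 0, 0], [0, 0, 0], [0, 0, 0], [0, 0, 0], [0, 0, 0], [0, 0, 0], [0, 0, 0]], grip=[0, 0, 0, 0, 0, 0, 0, 0])

```text
time_s: 19.38
position: [541.2, -195.6, 153.4]
ee_rot: [-0.3, 0.639, 0.643, 0.298]
force: [-0.3, -0.2, -1.2]
width: -0.2
grip_force: 0.0
```

Run:
```python
from h import *
np.set_printoptions(precision=1,suppress=True)
o,R,p=tool();print(p,o["force"],o["time_s"])
t=snapshot("top");print(lever(t,AX))
for l in ["jar","clip","ball_center","bar","tally_lip"]: print(l,[(c2w(r["location"],t),r["p"]) for r in nets.tip_of(l,t)][:1])
if 188<lever(t,AX)[1]<195: print(robot.hand_in())
```

```text
[ 541.2 -195.6  153.4] [-0.3 -0.2 -1.2] 19.3833
(np.float64(191.57704571172363), np.float64(191.89201643087574), 191, array([522. , 201.6]), np.float64(107.3511619898568), np.float64(0.36232354103772124))
jar [(array([ 717.2, -210.2,    2.1]), 0.87)]
clip [(array([719.9, 188.3,  -0.7]), 0.65)]
ball_center [(array([721. , 189.4,  48.5]), 0.97)]
bar [(array([782.3,  18.8,   0.6]), 0.83)]
tally_lip [(array([533.1, -92.2,  29.1]), 0.69)]
the job is handed in; nothing more can be done
None
```

I handed the job in at about 20 s: the lever went to the shut stop (felt at about 12 N) and was left about 60° counter-clockwise of it, the tally lies green face up, and the jar, clip, ball and bar show no movement beyond camera error; no verdict was returned.

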